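# Move the dip basket with the lifting hook, then hang the hook up

### The job

Take the lifting hook from its slotted rack and use it to lift the dip basket that holds the pump flange by its handle; stand the basket upright in the drain tray with the flange still in it, then slide the hook fully back into the rack slot so that it hangs there by its grip. The basket is freshly dipped, so no part of the robot may touch it: only the hook; carry it steadily and set it down without dropping it. Leave the other basket and everything else on the bench as they are.

Things in the scene. Friction and masses are not known exactly. Their poses are not given: they have to be found in the camera images.
- lifting_hook: lifting hook, loose, in the rack at the start: black block grip above a flat steel strip bent to a J. Origin: centre of the grip's underside, z up. Grip 24 mm (x) by 40 mm (y), 46 mm high, with a 30 x 46 x 6 mm cap on top. Strip 5 mm thick (x), 28 mm wide (y), from z 0 down to -114 mm. The J lies on the +x side. 0.16 kg. Grip it across x (24 mm).
- hook_throat (a point): centre of the J's floor (its upper face) on the hook, axes as the hook: hook x +9, y 0, z -110 mm. The throat between strip and lip is 13 mm wide (hook x +2.5 to +15.5 mm); the lip is 5 mm thick, 28 mm wide and rises 16 mm above this floor; the floor is 4 mm thick. The throat is open upward and to both sides (y).
- hook_rack: hook rack, fixed: grey foot 84 x 70 mm, column, forked top plate 6 mm thick, top face 140 mm up. Slot 9 mm wide along rack x, from the mouth at -x to its end at x +17 mm; column at x +31 to +41 mm. Origin: on the bench below the seat. Home: hook origin at x 0 (-16 to +10 mm), y 0, z 140 mm, grip resting on the prongs, strip in the slot, hook y along rack x, either way round.
- rack_mouth (a point): middle of the slot's mouth at the prong tips, on the plate's top face: rack x -37, y 0, z 140 mm. Axes as the rack. The mouth is about 18 mm wide and narrows to 9 mm over 15 mm; the plate is about 60 mm wide here.
- basket_flange: the dip basket to move: square aluminium basket 76 x 76 mm, 48 mm deep, walls and floor 3 mm, holding the round yellow pump flange, with a rigid round-bar bail handle (see point bail_bar). Origin: centre of the underside, z up. With the flange about 0.65 kg.
- bail_bar (a point): middle of the bail's top bar, 112 mm above the basket's underside; axes as the basket. The bar is 7 mm thick and straight along y for 29 mm to either side; posts go down to the basket at y +36.5 and -36.5 mm. The space under the bar is free down to the rim (48 mm).
- pump_flange: pump flange, 66 mm across and 36 mm high, loose in its basket (its underside lies 3 mm above the basket's underside). Origin: centre of its underside.
- basket_adapter: the other dip basket, same make, size and origin, with a hexagonal pipe adapter standing in it, 42 mm across and 44 mm high; to be left alone.
- drain_tray: drain tray, fixed: square steel tray 114 x 114 mm outside, 108 x 108 mm inside, lip 14 mm high, floor 3 mm thick. Origin: centre of its underside on the bench; sides along its x and y. A basket fits in it only within about 30 degrees of square.
- spray_can: spray can standing upright, 65 mm across, 199 mm high, easily toppled. Origin: centre of its underside.
- parts_tin: open tin, 86 mm across, 56 mm high. Origin: centre of its underside.
- gauge: pressure gauge lying on its back, 78 x 55 mm, 26 mm high. Origin: centre of its underside.
- wood_block: wood block, 45 x 90 x 32 mm. Origin: centre of its underside.
- marker: black marker pen lying on the bench, 18 x 138 (y) x 18 mm. Origin: centre of its underside.
- vice: bench vice, fixed, the same in every run, at the left: its body and screw handle fill world x 0.39 to 0.53 m at y above -0.01 m and x up to 0.58 m at y above 0.03 m, up to 140 mm high, and over 200 mm beyond y 0.25 m. Origin: under its base.
- bench_hose (a point): a point on the fixed black hose, 30 mm high, that runs over the bench from the vice to the right edge: at world x 0.53 to 0.60 m for y 0.05 to -0.10 m, then x 0.50 to 0.545 m for y -0.10 to -0.38 m. The bench's front edge is at x 0.345 m, its right edge at y -0.38 m.

How it is judged:
On the way, in this order (a step that is already met when the one before it is completed fails the run):
1. the flange basket hangs clear on the hook, held by nothing else (height (world z) of basket_flange above 0.03 m and contact force between basket_flange and lifting_hook above 2 N), for 0.3 s.
2. the flange basket stands in the drain tray, flange inside, and the hook is clear of it (horizontal distance between basket_flange and drain_tray below 0.028 m and z of basket_flange in the frame of drain_tray below 0.008 m and angle between basket_flange's own z axis and vertical below 0.08 rad and horizontal distance between pump_flange and basket_flange below 0.02 m and z of pump_flange in the frame of basket_flange below 0.02 m and contact force between basket_flange and lifting_hook below 0.1 N and linear speed of basket_flange below 0.03 m/s), for 0.2 s.
At the end, for the whole second after the job is handed in: The flange basket stands flat and upright inside the drain tray (centres within 28 mm, tilt under 0.08 rad) with the pump flange in it; the hook hangs in the rack slot by its grip, within 16 mm of the seat in front of it and 10 mm behind, upright within 0.12 rad; all at rest (horizontal distance between basket_flange and drain_tray below 0.028 m and z of basket_flange in the frame of drain_tray below 0.008 m and angle between basket_flange's own z axis and vertical below 0.08 rad and horizontal distance between pump_flange and basket_flange below 0.02 m and z of pump_flange in the frame of basket_flange below 0.02 m and x of lifting_hook in the frame of hook_rack between -0.016 and 0.01 m and y of lifting_hook in the frame of hook_rack between -0.008 and 0.008 m and z of lifting_hook in the frame of hook_rack between 0.134 and 0.146 m and angle between lifting_hook's own z axis and vertical below 0.12 rad and linear speed of lifting_hook below 0.05 m/s and linear speed of basket_flange below 0.03 m/s); the robot touches nothing.
It fails at once if the robot touches the flange basket (contact force between basket_flange and the fingers above 0.5 N or contact force between basket_flange and the arm above 0.5 N).
It fails at once if the flange basket is dropped or flung (faster than 1 m/s) or tipped past 0.6 rad (linear speed of basket_flange above 1 m/s or angle between basket_flange's own z axis and vertical above 0.6 rad).
It fails at once if the spray can, the tin, gauge, wood block, marker or the other basket is shifted by more than 25 mm, or the can or the other basket tipped (distance of any of spray_can, parts_tin, gauge, wood_block, marker, basket_adapter from where it was at the start of the episode above 0.025 m or angle between any of spray_can, basket_adapter's own z axis and vertical above 0.3 rad).
It also fails if it takes over 72 s, if anything falls off the work surface, if the arm or the gripper's body presses on something with over 40 N, if the wrist force passes 120 N, or if a joint passes its speed limit or range.

### The arm

A 6-joint arm with a two-finger parallel gripper is mounted at the origin on a cart in front of the work surface, level with it; the furniture and walls round the work are solid. World frame = base frame: x ahead of the robot, y to its left, z up, the work surface at z = 0. Lengths are in m, angles in rad, forces in N, time in s.
With the tool pointing down it reaches from about 0.3 to 0.775 m from the base axis. Payload 14.6 kg.
Tool frame: the origin (TCP) lies on the centre line of the jaws, within the pads' length; the fingertips stand 17 mm ahead of it and the grasp point (between the pads) lies 2 mm behind it (env.tip_extent is the distance from the TCP to the fingertips, in m); z points along the fingers, y is the direction in which the jaws open and shut (so a half turn about z gives the same grasp; the last joint's range is limited). The gripper opens to 94 mm and grips with 3 to 60 N. Pads are 16 mm wide; open, the fingers measure 119 mm over their backs; the gripper's body (75 mm by 177 mm) begins 78 mm behind the grasp point.
Start: joints at [-1.381, 0.3, 1.521, -0, 1.321, -0.067], TCP at [0.14, -0.532, 0.222] pointing down, gripper open.
Joint ranges: [-3.03, 3.03], [-0.79, 2.21], [0.23, 2.52], [-1.04, 4.18], [0, 3.07], [-2.55, 2.55]. Speed limits (rad/s): [2.22, 2.22, 2.57, 3.14, 3.14, 3.14].

### API

Orientations are given as a unit quaternion [x, y, z, w].
In Python, from workcell import env, eyes, workorder gives the robot as it stands.
- The arm moves only by the shell command python3 -m handwheel 'ROWS'. ROWS is JSON, a list of rows, each a list of 7 numbers: the opening, from 0 (shut) to 1 (fully open), then the shift along the tool's x, y, z normalised to -1 to 1, where 1 is 0.05 m, then the turn, a rotation vector about the tool's x, y, z normalised to -1 to 1, where 1 is 5 degrees. A call has 1 to 10 rows; each row shifts and turns the commanded pose from where the row before left it, along the tool's axes as they then stand; what a row does not reach is not made up. A row lasts 1/8 s, in which the tool goes at most 62.5 mm and 10.7 degrees, less where a joint would pass 70% of its speed; a pose out of reach is approached as far as the arm can. A call with a number of a shift or a turn outside -1 to 1 is refused whole. A call with a gripper value outside its range is refused whole. The fingers move at their own pace and stop on an object; the grip force is fixed at half the most. Time passes only in rows, so rows that do not move let the fingers close. It gives the time, the measured TCP pose, the force and the opening at its end, in the units of the state.
- env.get_state(): the state, without advancing time (a new reading comes with each control period).
- eyes.get_image(name): name is "scene" or "top" or "wrist"; returns (picture, depth): 384x512x3 uint8, red, green, blue; 384x512 float32, m along the optical axis (not along the pixel's ray), 0 where there is no reading.
- eyes.camera_model(name): a dict with "fov_y" (degrees; the focal length in pixels is half the picture's height over the tangent of half this angle, whatever the lens; pixels are square), "cx", "cy" (the principal point, pixels), "T" (4x4, takes a point from camera to world coordinates); the wrist camera has in their place "tool_from_camera" (4x4, takes a point from camera to tool coordinates, whose origin is the TCP and whose axes are the flange's). Camera axes: x right, y up, looking along -z (the intrinsics and any distortion apply to the point x, -y, -z); pixel columns grow to the right and rows downward; lengths in m; the calibration is good to about 2 mm. The wrist camera is an equidistant fisheye: a pixel r from the principal point sees the ray r / f radians off the axis. A picture is of the moment at which its call begins: read the wrist's pose just before it. camera_model takes no time and is no camera call.
- workorder.close_job(): hands the job in, once; it reports no verdict.
The state is a dict: "time": time; "joint_positions": joint angles; "qvel": joint speeds; "tau": joint torques, N m; "position": TCP position; "orientation": TCP orientation; "force": force on the tool from outside, world axes, zero at the start; "wrist_torque": the same for the moment, N m; "gripper_width": opening from 0.0 (shut) to 1.0 (fully open).
Only numpy, scipy, OpenCV 4.12 (cv2) and the standard library are available. Lean on these libraries where they do the work, as an engineer would, in place of code of your own. Each camera call takes 0.05 s, during which the arm holds its last target. There are 200 camera calls.

## Working session

There is one attempt and no reset: what is moved stays moved. The work goes in short steps, Python scripts to look and compute and a shell command to move; the robot and the scene stay as the last step left them, time stands still between calls to the robot, and variables do not carry over. Pictures are saved under pics/ and viewed, about 8 in all and at most 12, crops included, and the job is handed in when it is done.

```bash
mkdir -p pics; cat > h.py <<'E'
import numpy as np, cv2
from workcell import env, eyes, workorder
from scipy.spatial.transform import Rotation as R
def world(name,d,m=None):
    m=m or eyes.camera_model(name); h,w=d.shape
    f=h/2/np.tan(np.radians(m['fov_y'])/2)
    v,u=np.mgrid[:h,:w]; x=(u-m['cx'])/f; y=(v-m['cy'])/f
    P=np.stack([x*d,-y*d,-d,np.ones_like(d)],-1)
    return (P@np.array(m['T']).T)[...,:3]
def grab(name,fn=None):
    im,d=eyes.get_image(name)
    if fn: cv2.imwrite('pics/'+fn,im[...,::-1])
    return im,d
E
python3 - <<'E'
from h import *
for n in('top','scene'):
    im,d=grab(n,n+'.png'); np.savez(n+'.npz',im=im,d=d); m=eyes.camera_model(n); print({k:(np.round(v,3).tolist()) if not isinstance(v,str) else v for k,v in m.items()})
a=cv2.imread('pics/top.png');cv2.imwrite('pics/top2.png',cv2.resize(a,(800,600),interpolation=cv2.INTER_CUBIC))
print(env.get_state()['orientation'],env.tip_extent)
E
```

```text
{'fov_y': 42.196, 'cx': 251.267, 'cy': 191.149, 'T': [[0.019, 0.987, -0.161, 0.349], [-1.0, 0.02, 0.005, 0.025], [0.008, 0.161, 0.987, 1.59], [0.0, 0.0, 0.0, 1.0]]}
{'fov_y': 56.21, 'cx': 256.371, 'cy': 191.59, 'T': [[-0.721, 0.347, -0.599, -0.052], [-0.693, -0.365, 0.622, 0.648], [-0.003, 0.864, 0.504, 0.652], [0.0, 0.0, 0.0, 1.0]]}
[ 9.91768063e-01  1.28046238e-01 -3.53025864e-05 -5.18408854e-04] 0.017
```

View pics/top2.png

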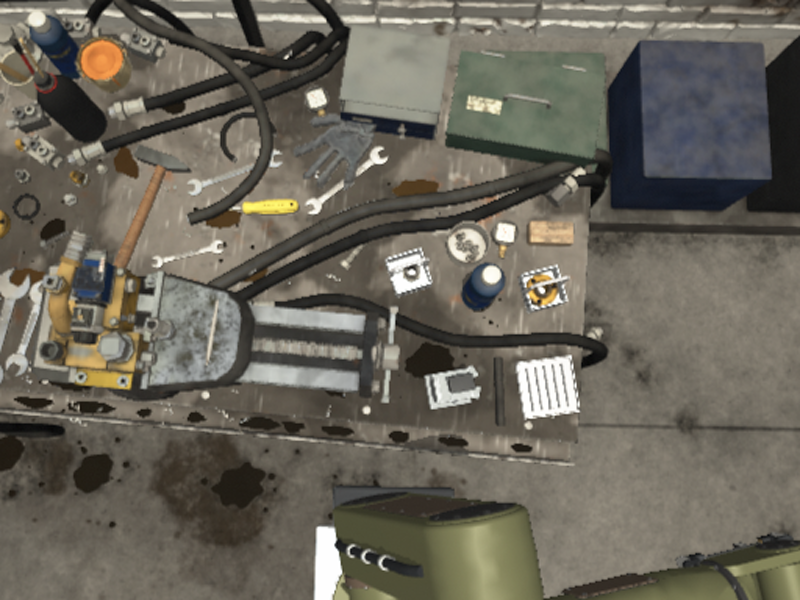

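View pics/scene.png

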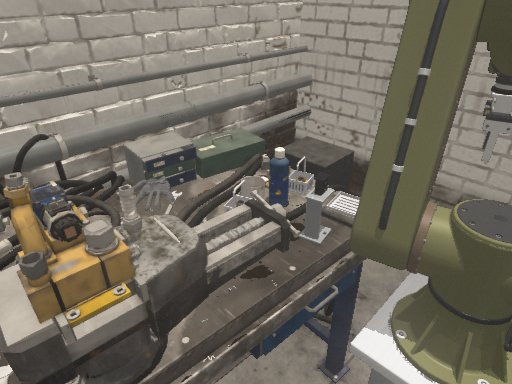

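```bash
python3 - <<'E'
from h import *
z=np.load('top.npz');im,d=z['im'],z['d'];W=world('top',d)
c=im[145:275,240:400];cv2.imwrite('pics/c1.png',cv2.resize(c[...,::-1],(800,650)[:2] if 0 else (738,600),interpolation=cv2.INTER_CUBIC))
def comp(u0,u1,v0,v1,lo,hi,nm,mn=8):
    S=W[v0:v1,u0:u1];m=((S[...,2]>lo)&(S[...,2]<hi)).astype(np.uint8)
    n,l,st,ce=cv2.connectedComponentsWithStats(m)
    for i in range(1,n):
        if st[i,4]>=mn:
            p=S[l==i]; r=cv2.minAreaRect((p[:,:2]*1000).astype(np.float32))
            print(nm,st[i,4],'ctr mm',np.round(r[0],1),'size',np.round(r[1],1),'ang',round(r[2],1),'z',np.round(np.percentile(p[:,2],[5,50,95]),3),'px',np.round(ce[i]+[u0,v0]))
comp(325,375,222,272,.006,.03,'tray')
comp(268,312,228,268,.12,.25,'rackhi',4)
comp(268,312,228,268,.004,.03,'rackfoot')
comp(330,370,165,205,.04,.06,'flb rim',4)
comp(330,370,165,205,.08,.13,'flb bail',3)
comp(245,280,155,192,.04,.06,'adb rim',4)
comp(245,280,155,192,.08,.13,'adb bail',3)
comp(293,320,160,202,.1,.25,'can')
comp(280,370,140,165,.015,.07,'tin etc')
comp(310,325,222,275,.006,.03,'marker')
E
```

```text
tray 8 ctr mm [ 511.4 -229.6] size [20.8  2.6] ang 85.1 z [0.008 0.014 0.017] px [328. 222.]
tray 22 ctr mm [ 491.3 -322.6] size [ 7.2 48. ] ang 1.0 z [0.006 0.014 0.017] px [359. 229.]
tray 25 ctr mm [ 482.1 -262.5] size [17.  61.5] ang 25.9 z [0.007 0.013 0.017] px [337. 232.]
tray 45 ctr mm [ 433.8 -355.1] size [98.2 11.9] ang 2.8 z [0.008 0.013 0.02 ] px [368. 248.]
tray 87 ctr mm [ 417.9 -292.4] size [88.2 96.4] ang 8.2 z [0.006 0.011 0.017] px [342. 258.]
rackhi 521 ctr mm [ 424.3 -104.5] size [61.6 83.2] ang 13.2 z [0.134 0.141 0.194] px [292. 246.]
rackfoot 8 ctr mm [484.  -86.9] size [ 8.5 11.2] ang 64.3 z [0.004 0.005 0.006] px [283. 230.]
rackfoot 129 ctr mm [406.4 -88. ] size [103.8  58.2] ang 60.3 z [0.004 0.008 0.014] px [282. 254.]
flb rim 21 ctr mm [ 668.3 -307.3] size [36.1 16.5] ang 67.7 z [0.041 0.047 0.051] px [354. 173.]
flb rim 17 ctr mm [ 660.5 -263.1] size [ 3.3 39. ] ang 12.9 z [0.042 0.045 0.05 ] px [340. 174.]
flb rim 74 ctr mm [ 623.9 -290.1] size [66.3 81.1] ang 11.5 z [0.04  0.047 0.054] px [348. 190.]
flb bail 63 ctr mm [ 629.9 -287.7] size [ 6.7 78.2] 
[... 689 characters left out ...]
29 0.053] px [296. 145.]
tin etc 213 ctr mm [ 747.  -215.2] size [60.  54.5] ang 27.1 z [0.016 0.021 0.028] px [323. 149.]
tin etc 420 ctr mm [ 749.1 -307.1] size [46.8 90.5] ang 1.0 z [0.02  0.03  0.037] px [352. 149.]
tin etc 8 ctr mm [ 741.5 -118.6] size [ 8.8 13.1] ang 63.4 z [0.016 0.017 0.022] px [294. 151.]
tin etc 22 ctr mm [706.  -97.4] size [37.9  5.9] ang 21.8 z [0.021 0.04  0.057] px [288. 161.]
tin etc 37 ctr mm [ 717.9 -128.3] size [22.4 30.5] ang 10.6 z [0.015 0.019 0.024] px [297. 157.]
marker 15 ctr mm [ 510.4 -193.9] size [ 1.1 46.4] ang 1.7 z [0.012 0.015 0.023] px [317. 222.]
marker 239 ctr mm [ 421.5 -201.9] size [135.1  18.7] ang 3.4 z [0.009 0.015 0.021] px [319. 250.]
```

View pics/c1.png

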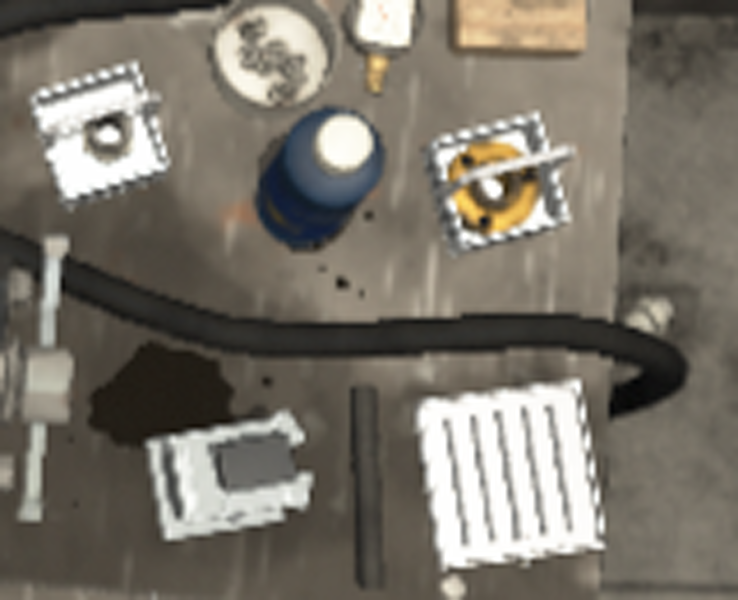

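```bash
cat >> h.py <<'E'
def ray(name,u,v,z):
    m=eyes.camera_model(name);f=192/np.tan(np.radians(m['fov_y'])/2);T=np.array(m['T'])
    r=T[:3,:3]@np.array([(u-m['cx'])/f,-(v-m['cy'])/f,-1]);o=T[:3,3]
    return o+r*(z-o[2])/r[2]
E
python3 - <<'E'
from h import *
s=738/160;t=600/130
def c(x,y,z): return ray('top',240+(x+.5)/s-.5,145+(y+.5)/t-.5,z)*1000
def quad(P,z,n):
    Q=np.array([c(*p,z) for p in P])[:,:2];e=Q-np.roll(Q,-1,0)
    print(n,'ctr',Q.mean(0).round(1),'edges',np.linalg.norm(e,axis=1).round(1),np.degrees(np.arctan2(e[:,1],e[:,0])).round(1))
quad([(417,402),(580,380),(603,548),(443,570)],.014,'tray')
quad([(430,145),(540,112),(572,215),(455,252)],.048,'flb')
quad([(31,95),(138,62),(170,165),(70,208)],.048,'adb')
print('bail ends',c(440,187,.112)[:2],c(574,152,.112)[:2])
z=np.load('top.npz');im,d=z['im'],z['d'];W=world('top',d)
S=W[228:268,268:312];
for lo,hi in((.18,.25),(.135,.148)):
    p=S[(S[...,2]>lo)&(S[...,2]<hi)];r=cv2.minAreaRect((p[:,:2]*1000).astype(np.float32));print(len(p),r,p.mean(0).round(4),np.median(p[:,2]))
    print(cv2.boxPoints(r).round(0).tolist())
m=eyes.camera_model('wrist');print({k:np.round(v,3).tolist() if not isinstance(v,str) else v for k,v in m.items()})
a=cv2.imread('pics/scene.png')[135:255,230:380];cv2.imwrite('pics/s2.png',cv2.resize(a,(750,600),interpolation=cv2.INTER_CUBIC))
E
```

```text
tray ctr [ 432.5 -299.3] edges [113.8 115.  110.5 115. ] [  98.8    6.8  -81.2 -171.5]
flb ctr [ 630.1 -287.1] edges [79.7 74.2 84.6 75.5] [ 108.    16.3  -71.3 -167.4]
adb ctr [658.3 -15.3] edges [77.2 75.1 74.6 82.9] [ 108.7   17.7  -65.3 -160.1]
bail ends [ 613.54833531 -235.19942874] [ 638.67221374 -323.45604766]
176 ((426.458251953125, -108.51244354248047), (29.52097511291504, 46.432289123535156), 10.64940357208252) [ 0.4264 -0.1083  0.1908] 0.1911274070026011
[[408.0, -88.0], [416.0, -134.0], [445.0, -129.0], [437.0, -83.0]]
290 ((424.3578796386719, -104.67632293701172), (61.56194305419922, 82.88783264160156), 13.174983978271484) [ 0.4232 -0.0993  0.1395] 0.13894638028839335
[[385.0, -71.0], [404.0, -152.0], [464.0, -138.0], [445.0, -57.0]]
{'fov_y': 65.706, 'cx': 254.024, 'cy': 191.619, 'tool_from_camera': [[-0.001, 0.965, 0.262, 0.075], [1.0, 0.001, 0.0, -0.0], [-0.0, 0.262, -0.965, -0.163], [0.0, 0.0, 0.0, 1.0]]}
```

View pics/s2.png

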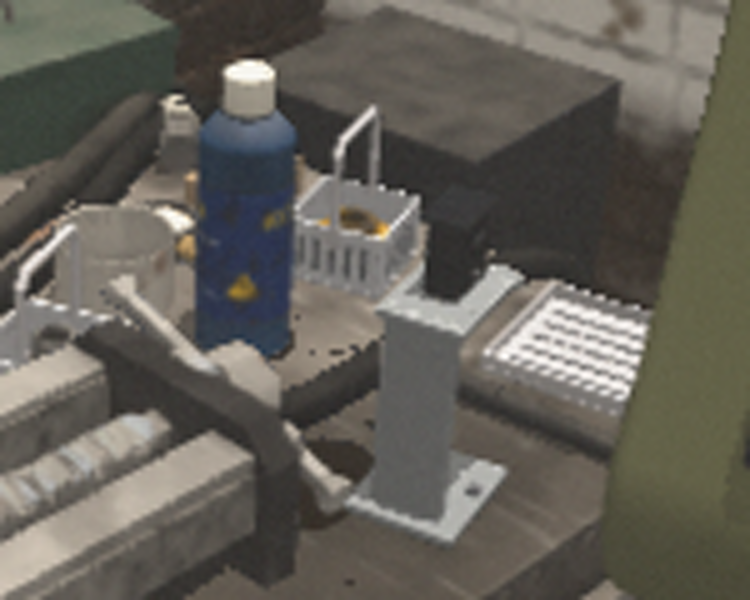

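```bash
python3 -m handwheel '[[1,0.92,-0.21,-0.08,0,0,0],[1,0.92,-0.21,-0.08,0,0,0],[1,0.92,-0.21,-0.08,0,0,0],[1,0.92,-0.21,-0.08,0,0,0],[1,0.92,-0.21,-0.08,0,0,0],[1,0,0,0,0,0,0],[1,0,0,0,0,0,0]]'
python3 - <<'E'
from h import *
im,d=grab('wrist','w1.png'); 
cv2.imwrite('pics/w1b.png',cv2.resize(im[...,::-1],(800,600),interpolation=cv2.INTER_CUBIC))
E
```

```text
time: 0.98
position: [0.3484, -0.4229, 0.2421]
orientation: [0.992, 0.128, -0.0, -0.0]
force: [-0.2, 0.7, -0.8]
gripper_width: 1.0
```

View pics/w1b.png

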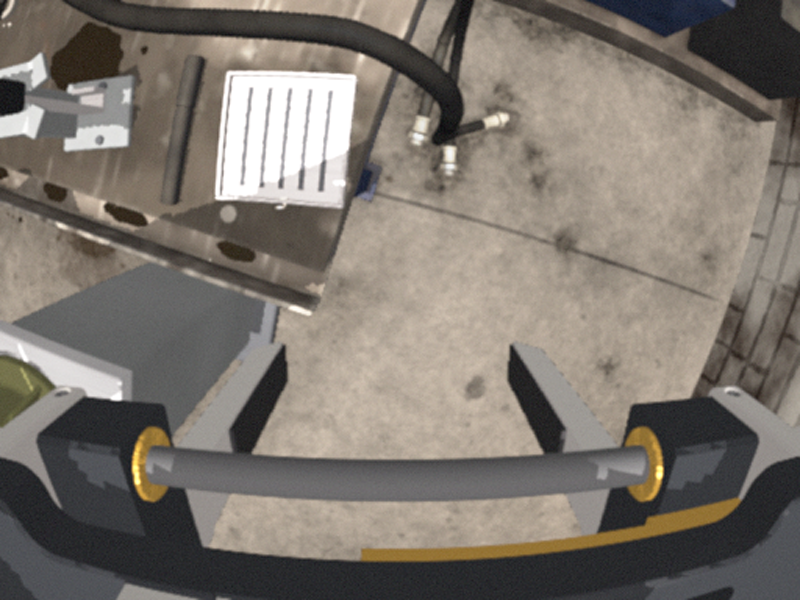

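```bash
python3 - <<'E'
import cv2
a=cv2.imread('pics/w1.png')[25:105,0:100];cv2.imwrite('pics/w1c.png',cv2.resize(a,(750,600),interpolation=cv2.INTER_CUBIC))
E
```

```text
(no output)
```

View pics/w1c.png

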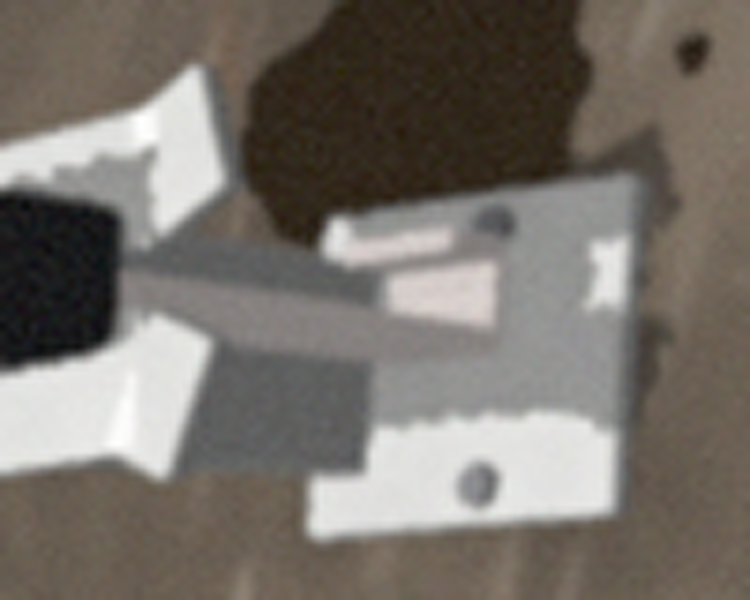

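```bash
python3 -m handwheel '[[1,0.44,-0.81,-0.4,0,0,0],[1,0.44,-0.81,-0.4,0,0,0],[1,0.44,-0.81,-0.36,0,0,0],[1,0.44,-0.82,0,0,0,0],[1,0.45,-0.82,0,0,0,0],[1,0.45,-0.82,0,0,0,0],[1,0.45,-0.82,0,0,0,0],[1,0,0,0,0,0,-0.97],[1,0,0,0,0,0,-0.97],[1,0,0,0,0,0,-0.97]]' | head -3
python3 -m handwheel '[[1,0,0,0,0,0,-0.97],[1,0,0,0,0,0,-0.97],[1,0,0,0,0,0,-0.97],[1,0,0,0,0,0,-0.97],[1,0,0,0,0,0,-0.97],[1,0,0,0,0,0,-0.97],[1,0,0,0,0,0,-0.97],[1,0,0,0,0,0,-0.97],[1,0,0,0,0,0,-0.97],[1,0,0,0,0,0,-0.97]]' | head -3
python3 -m handwheel '[[1,0,0,0,0,0,-0.97],[1,0,0,0,0,0,-0.97],[1,0,0,0,0,0,-0.97],[1,0,0,0,0,0,-0.97],[1,0,0,0,0,0,-1],[1,0,0,0,0,0,0],[1,0,0,0,0,0,0]]'
cat >> h.py <<'E'
def wpts(d,s,m=None):
    m=m or eyes.camera_model('wrist');f=192/np.tan(np.radians(m['fov_y'])/2)
    v,u=np.mgrid[:384,:512];x=u-m['cx'];y=v-m['cy'];r=np.hypot(x,y)+1e-9;th=r/f
    k=np.tan(th)/r;P=np.stack([x*k*d,-y*k*d,-d,np.ones_like(d)],-1)
    P=P@np.array(m['tool_from_camera']).T
    return P[...,:3]@R.from_quat(s['orientation']).as_matrix().T+np.array(s['position'])
E
python3 - <<'E'
from h import *
s=env.get_state();im,d=grab('wrist','w2.png');W=wpts(d,s);t=R.from_quat(s['orientation']).as_matrix()
print('tool y yaw',np.degrees(np.arctan2(t[1,1],t[0,1])),s['joint_positions'])
near=np.hypot(W[...,0]-.426,W[...,1]+.108)<.07
for lo,hi in((.183,.2),(.13,.147)):
    m=(near&(d>0)&(W[...,2]>lo)&(W[...,2]<hi)).astype(np.uint8)
    n,l,st,ce=cv2.connectedComponentsWithStats(m);i=1+np.argmax(st[1:,4]);p=W[l==i]
    r=cv2.minAreaRect((p[:,:2]*1000).astype(np.float32));print(len(p),r,np.median(p[:,2]),cv2.boxPoints(r).round(0).tolist())
E
```

```text
time: 2.28
position: [0.4263, -0.108, 0.3004]
orientation: [0.967, 0.253, -0.0, 0.0]
time: 3.52
position: [0.4263, -0.1081, 0.3004]
orientation: [0.778, 0.628, -0.0, -0.0]
time: 4.4
position: [0.4265, -0.1076, 0.3004]
orientation: [0.629, 0.777, -0.0, -0.0]
force: [0.1, -0.2, -0.9]
gripper_width: 1.0
tool y yaw 12.002730974403091 [-3.30360864e-01 -3.78978614e-03  1.68819223e+00 -4.21485370e-06
  1.45728343e+00 -5.39847559e-01]
1437 ((426.1342468261719, -108.33030700683594), (29.929264068603516, 45.99250030517578), 11.778359413146973) 0.19227240428194942 [[407.0, -89.0], [416.0, -134.0], [445.0, -128.0], [436.0, -83.0]]
2005 ((425.1243591308594, -104.01739501953125), (62.03278732299805, 81.12025451660156), 11.327838897705078) 0.1403518864312436 [[387.0, -70.0], [403.0, -150.0], [464.0, -138.0], [448.0, -58.0]]
```

View pics/w2.png

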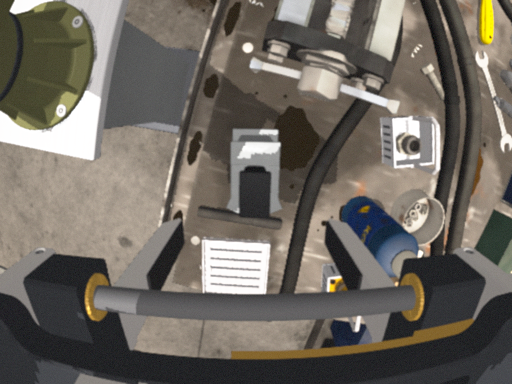

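```bash
python3 -m handwheel '[[1,0,0,0.54,0,0,0],[1,0,0,0.54,0,0,0],[1,0,0,0.54,0,0,0],[1,0,0,0.54,0,0,0],[1,0,0,0.54,0,0,0],[1,0,0,0,0,0,0],[0,0,0,0,0,0,0],[0,0,0,0,0,0,0],[0,0,0,0,0,0,0],[0,0,0,0,0,0,0]]'
python3 -m handwheel '[[0,0,0,0,0,0,0],[0,0,0,0,0,0,0],[0,0,0,0,0,0,0],[0,0,0,0,0,0,0],[0,0,0,-0.1,0,0,0],[0,0,0,0,0,0,0]]'
```

```text
time: 5.7
position: [0.4268, -0.1071, 0.1657]
orientation: [0.628, 0.778, 0.0, 0.0]
force: [0.0, -0.6, 0.1]
gripper_width: 0.613
time: 6.45
position: [0.4268, -0.1072, 0.1708]
orientation: [0.628, 0.778, 0.0, 0.0]
force: [0.2, 1.0, -1.7]
gripper_width: 0.319
```

```bash
python3 -m handwheel '[[0,0,0,0,0,0,0],[0,0,0,0,0,0,0]]'
python3 - <<'E'
from h import *
s=env.get_state();im,d=grab('wrist');c=im[230:384,130:400];cv2.imwrite('pics/w3.png',cv2.resize(c[...,::-1],(800,456),interpolation=cv2.INTER_CUBIC))
E
```

```text
time: 6.7
position: [0.4266, -0.1071, 0.1703]
orientation: [0.628, 0.778, -0.0, -0.0]
force: [-0.1, -0.7, -1.7]
gripper_width: 0.315
```

View pics/w3.png

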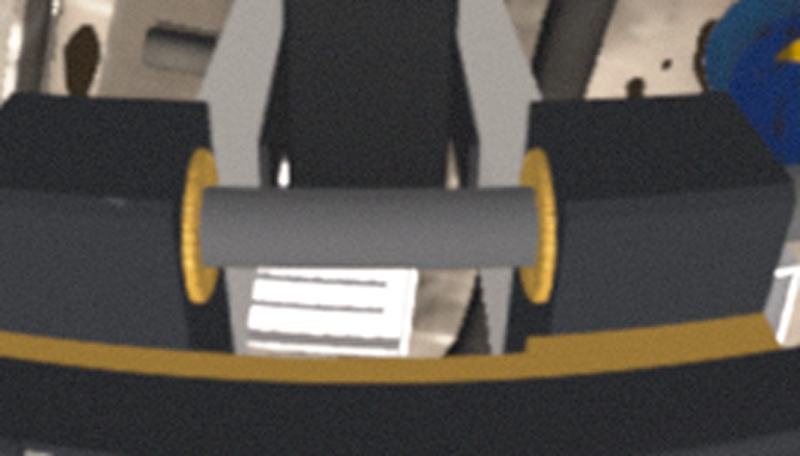

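```bash
python3 -m handwheel '[[0,0,0,0.1,0,0,0],[0,0,0,0,0,0,0],[0.5,0,0,0,0,0,0],[0.5,0,0,0,0,0,0],[0.5,0,0,0.11,0,0,0],[0.5,0,0,0,0,0,0],[0,0,0,0,0,0,0],[0,0,0,0,0,0,0],[0,0,0,0,0,0,0],[0,0,0,0,0,0,0]]'
python3 -m handwheel '[[0,0,0,0,0,0,0],[0,0,0,0,0,0,0],[0,0,0,0,0,0,0]]'
```

```text
time: 8.0
position: [0.4267, -0.1071, 0.16]
orientation: [0.628, 0.778, 0.0, 0.0]
force: [-0.3, 0.0, 0.7]
gripper_width: 0.313
time: 8.38
position: [0.4267, -0.1071, 0.16]
orientation: [0.628, 0.778, 0.0, 0.0]
force: [-0.3, -0.8, 1.3]
gripper_width: 0.316
```

```bash
python3 -m handwheel '[[0,0,0,-0.1,0,0,0],[0,0,0,-0.1,0,0,0],[0,0,0,0,0,0,0]]'
python3 - <<'E'
from h import *
s=env.get_state();im,d=grab('wrist');W=wpts(d,s);t=R.from_quat(s['orientation']).as_matrix()
L=((W-np.array(s['position']))@t)*1000
np.savez('w4.npz',im=im,d=d,L=L)
# heights above TCP as function of tool y for slices in x
for x0 in (-24,-16,-8,0,8,16,24):
    m=(abs(L[...,0]-x0)<4)&(abs(L[...,1])<60)&(L[...,2]<40)&(L[...,2]>-90)&(d>0)
    q=L[m];print(x0,[(b,len(k),np.round(np.percentile(k[:,2],[5,50,95])).tolist()) for b in range(-36,36,4) for k in [q[(q[:,1]>=b)&(q[:,1]<b+4)]] if len(k)>3])
m=(L[...,2]<-15)&(L[...,2]>-45)&(abs(L[...,1])<40)&(abs(L[...,0])<35)&(im.max(-1)<60)
p=L[m];print(len(p),p.min(0),p.max(0))
a=im[150:340,150:370];cv2.imwrite('pics/w4.png',cv2.resize(a[...,::-1],(695,600),interpolation=cv2.INTER_CUBIC))
E
```

```text
time: 8.75
position: [0.4269, -0.1072, 0.1704]
orientation: [0.628, 0.778, 0.0, 0.0]
force: [1.0, 0.9, -0.8]
gripper_width: 0.316
-24 []
-16 [(-16, 30, [-33.0, -32.0, -31.0]), (-12, 31, [-33.0, -32.0, -32.0]), (-8, 29, [-33.0, -32.0, -32.0]), (-4, 29, [-34.0, -32.0, -31.0]), (0, 26, [-33.0, -32.0, -31.0]), (4, 31, [-33.0, -32.0, -31.0]), (8, 29, [-33.0, -32.0, -31.0]), (12, 13, [-32.0, -32.0, -31.0])]
-8 [(-20, 82, [-81.0, -75.0, -65.0]), (-16, 113, [-41.0, -32.0, -31.0]), (-12, 99, [-33.0, -32.0, -31.0]), (-8, 101, [-33.0, -32.0, -31.0]), (-4, 106, [-33.0, -32.0, -31.0]), (0, 89, [-33.0, -33.0, -31.0]), (4, 99, [-33.0, -32.0, -31.0]), (8, 97, [-33.0, -32.0, -31.0]), (12, 135, [-81.0, -68.0, -31.0])]
0 [(-28, 13, [29.0, 30.0, 31.0]), (-24, 4, [29.0, 29.0, 31.0]), (-20, 177, [-88.0, -78.0, 30.0]), (-16, 180, [-52.0, -33.0, -31.0]), (-12, 107, [-33.0, -32.0, -31.0]), (-8, 112, [-33.0, -32.0, -32.0]), (-4, 105, [-33.0, -32.0, -31.0]), (0, 105, [-33.0, -32.0, -32.0]), (4, 109, [-33.0, -32.0, -32.0]), (8, 107, [-33.0, -32.0, -32.0]), (12, 301, [-87.0, -54.0, -31.0]), (20, 8, [29.0, 30.0, 
[... 821 characters left out ...]
, -13.0, 30.0]), (8, 267, [-33.0, -16.0, 30.0]), (12, 120, [-33.0, -1.0, 31.0]), (16, 63, [29.0, 30.0, 31.0]), (20, 69, [29.0, 30.0, 31.0]), (24, 33, [29.0, 30.0, 31.0])]
24 [(-28, 49, [29.0, 30.0, 31.0]), (-24, 68, [29.0, 30.0, 31.0]), (-20, 86, [-89.0, 30.0, 31.0]), (-16, 110, [-32.0, 30.0, 31.0]), (-12, 121, [-32.0, 29.0, 31.0]), (-8, 122, [-33.0, 29.0, 31.0]), (-4, 125, [-33.0, 29.0, 31.0]), (0, 123, [-33.0, 29.0, 31.0]), (4, 120, [-32.0, 29.0, 31.0]), (8, 123, [-32.0, 29.0, 31.0]), (12, 105, [-89.0, 30.0, 31.0]), (16, 69, [29.0, 30.0, 31.0]), (20, 63, [29.0, 30.0, 31.0]), (24, 38, [29.0, 30.0, 31.0])]
4187 [-14.96368133 -16.76841947 -44.9588637 ] [ 22.39350681  14.71404426 -15.00333055]
```

View pics/w4.png

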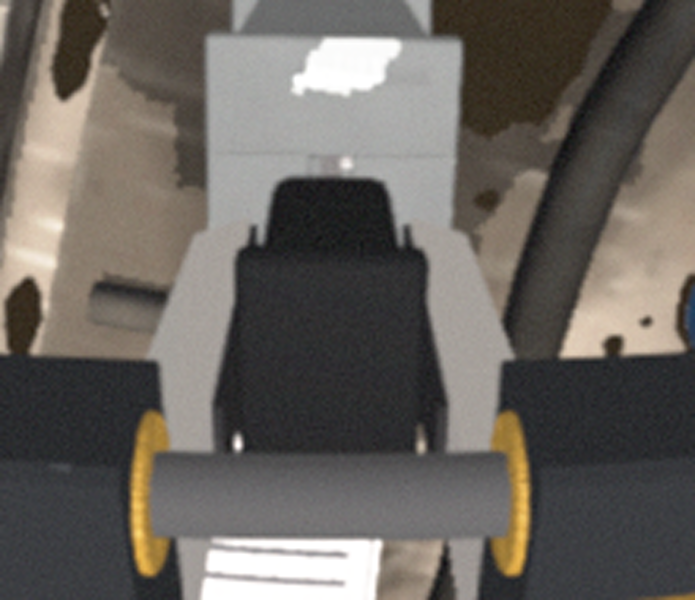

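```bash
python3 -m handwheel '[[0,0,0,0.1,0,0,0],[0,0,0,0.1,0,0,0],[0,0,0,0,0,0,0],[0.45,0,0,0,0,0,0],[0.45,0,0,0,0,0,0],[0.45,0,0,-0.2,0,0,0],[0.45,0,-0.02,-0.2,0,0,0],[0.45,0,0,0,0,0,0],[0,0,0,0,0,0,0],[0,0,0,0,0,0,0]]' | head -5
python3 -m handwheel '[[0,0,0,0,0,0,0],[0,0,0,0,0,0,0],[0,0,0,0,0,0,0],[0,0,0,0,0,0,0],[0,0,0,-0.1,0,0,0],[0,0,0,-0.1,0,0,0],[0,0,0,0,0,0,0]]'
python3 - <<'E'
from h import *
s=env.get_state();im,d=grab('wrist');W=wpts(d,s);t=R.from_quat(s['orientation']).as_matrix()
L=((W-np.array(s['position']))@t)*1000
m=(L[...,2]<-8)&(L[...,2]>-30)&(abs(L[...,1])<13)&(abs(L[...,0])<22)&(d>0)
p=L[m];p=p[abs(p[:,2]-np.median(p[:,2]))<3]
A=np.c_[p[:,:2],np.ones(len(p))];print('cap plane',np.linalg.lstsq(A,p[:,2],rcond=None)[0],np.median(p[:,2]),p.min(0),p.max(0))
E
```

```text
time: 10.05
position: [0.4257, -0.1073, 0.1798]
orientation: [0.628, 0.778, 0.0, -0.0]
force: [1.2, 0.0, 0.2]
gripper_width: 0.314
time: 10.92
position: [0.4259, -0.1074, 0.1905]
orientation: [0.628, 0.778, 0.0, 0.0]
force: [-0.2, 0.3, -2.0]
gripper_width: 0.315
cap plane [ 5.44416714e-03 -1.24033261e-02 -1.27340364e+01] -12.754156638818305 [-21.98605671 -12.99274326 -14.90706729] [21.97956321 12.99428531 -9.79963292]
```

```bash
python3 -m handwheel '[[0,-0.3,0,0,0,0,0],[0,-0.4,0,0,0,0,0],[0,-0.5,0,0,0,0,0],[0,-0.5,0,0,0,0,0],[0,0,0,0,0,0,0]]'
python3 -m handwheel '[[0,0,0,-0.6,0,0,0],[0,0,0,-0.8,0,0,0],[0,-0.5,0.4,-0.8,0,0,0],[0,-0.6,0.5,0,0,0,0],[0,-0.6,0.5,0,0,0,0],[0,-0.6,0.5,0,0,0,0],[0,-0.46,0.42,0,0,0,0],[0,0,0,0,0,0,-0.8],[0,0,0,0,0,0,0]]'
python3 - <<'E'
from h import *
s=env.get_state();im,d=grab('wrist','w5.png');W=wpts(d,s);t=R.from_quat(s['orientation']).as_matrix()
print('tool y yaw',np.degrees(np.arctan2(t[1,1],t[0,1])),s['position'],s['joint_positions'].round(2))
im2,d2=grab('top','t5.png')
W2=world('top',d2)
for n,w,dd,wn in(('w',W,d,1),('t',W2,d2,0)):
    m=((dd>0)&(abs(w[...,0]-.63)<.045)&(abs(w[...,1]+.288)<.05)&(w[...,2]>.1)&(w[...,2]<.122));p=w[m];
    if len(p)>5: r=cv2.minAreaRect((p[:,:2]*1000).astype(np.float32));print(n,len(p),r,np.percentile(p[:,2],[5,50,95]))
a=cv2.resize(im[...,::-1],(640,480));cv2.imwrite('pics/w5b.png',a)
E
```

```text
time: 11.6
position: [0.4436, -0.1925, 0.1895]
orientation: [0.629, 0.777, -0.0, -0.0]
force: [-0.2, 0.7, -1.7]
gripper_width: 0.316
time: 12.72
position: [0.5861, -0.3011, 0.2993]
orientation: [0.601, 0.799, -0.0, -0.001]
force: [-0.3, 0.1, -1.2]
gripper_width: 0.312
tool y yaw 16.137141656906937 [ 0.58606357 -0.3010598   0.29927245] [-0.53  0.52  1.04  0.    1.58 -0.81]
w 364 ((629.5485229492188, -288.6492919921875), (7.013721466064453, 78.47594451904297), 15.30352783203125) [0.10670986 0.11501403 0.11667951]
t 50 ((628.45263671875, -282.667236328125), (6.446101665496826, 64.59947967529297), 15.299835205078125) [0.1044464  0.11319028 0.11910311]
```

View pics/w5b.png

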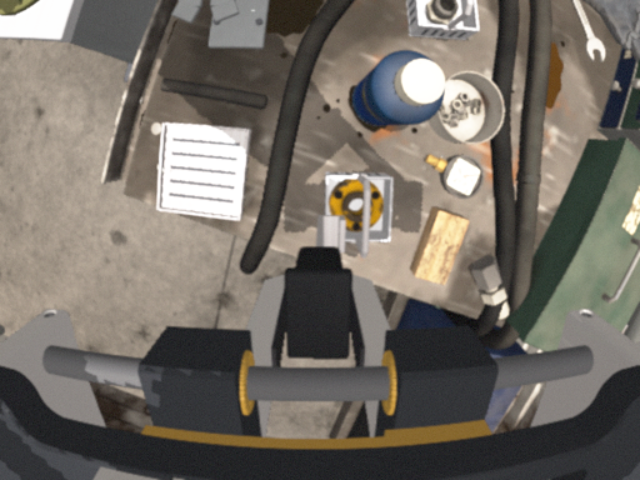

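```bash
python3 -m handwheel '[[0,0,0,0.45,0,0,0],[0,0,0,0.5,0,0,0],[0,0,0,0.45,0,0,0],[0,0,0,0,0,0,0],[0,0,0.2,0,0,0,0],[0,0,0.2,0,0,0,0],[0,0,0.2,0,0,0,0],[0,0,0.13,0,0,0,0],[0,0,0,0,0,0,0]]'
python3 -m handwheel '[[0,0,0,-0.2,0,0,0],[0,0,0,-0.2,0,0,0],[0,0,0,-0.06,0,0,0],[0,0,0,-0.06,0,0,0],[0,0,0,-0.06,0,0,0],[0,0,0,-0.06,0,0,0],[0,0,0,-0.06,0,0,0],[0,0,0,-0.06,0,0,0]]'
```

```text
time: 13.95
position: [0.6216, -0.2905, 0.2297]
orientation: [0.6, 0.8, -0.0, -0.0]
force: [-0.5, 0.8, -2.1]
gripper_width: 0.316
time: 14.95
position: [0.6211, -0.2907, 0.2677]
orientation: [0.601, 0.8, -0.0, -0.0]
force: [-0.7, 0.6, -8.8]
gripper_width: 0.317
```

```bash
python3 -m handwheel '[[0,0,0,-0.1,0,0,0],[0,0,0,-0.15,0,0,0],[0,0,0,-0.2,0,0,0],[0,0,0,-0.2,0,0,0],[0,0,0,-0.2,0,0,0],[0,0,0,-0.15,0,0,0],[0,0,0,-0.1,0,0,0],[0,0,0,0,0,0,0],[0,0,0,0,0,0,0],[0,0,0,0,0,0,0]]'
python3 - <<'E'
from h import *
s=env.get_state();im,d=grab('wrist','w6.png');W=wpts(d,s);t=R.from_quat(s['orientation']).as_matrix()
L=((W-np.array(s['position']))@t)*1000
m=(L[...,2]<-5)&(L[...,2]>-30)&(abs(L[...,1])<13)&(abs(L[...,0])<22)&(d>0)
p=L[m];p=p[abs(p[:,2]-np.median(p[:,2]))<3]
A=np.c_[p[:,:2],np.ones(len(p))];print('cap plane',np.linalg.lstsq(A,p[:,2],rcond=None)[0])
b=W[(d>0)&(abs(W[...,0]-.63)<.06)&(abs(W[...,1]+.288)<.06)&(W[...,2]<.155)&(W[...,2]>.06)]
h=np.histogram(b[:,2],np.arange(.06,.16,.005));print(h[0])
im2,d2=grab('scene','s6.png')
a=np.hstack([cv2.resize(im[60:260,180:380,::-1],(400,400)),cv2.resize(im2[100:240,220:360,::-1],(400,400),interpolation=cv2.INTER_CUBIC)]);cv2.imwrite('pics/c6.png',a)
E
```

```text
time: 16.2
position: [0.6211, -0.2907, 0.3226]
orientation: [0.601, 0.799, -0.0, -0.0]
force: [0.3, -0.1, -8.2]
gripper_width: 0.312
cap plane [ 4.37965609e-03 -1.27232518e-02 -1.26006547e+01]
[  4 418  86  82  75 512 532 115 274  71 488   0   4   1   4   0   5   1
   0]
```

View pics/c6.png

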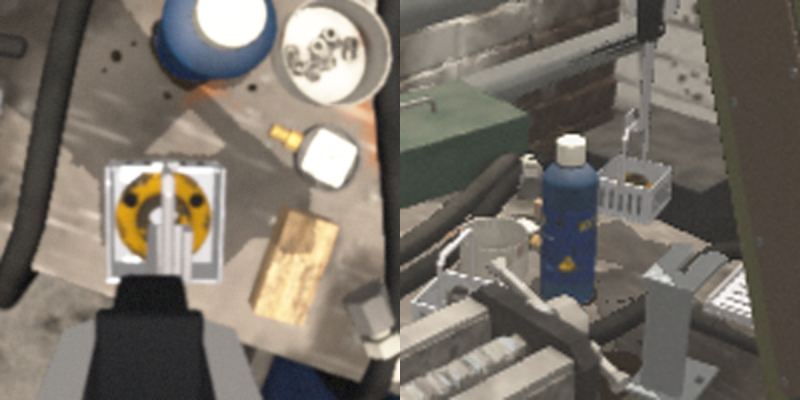

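```bash
python3 -m handwheel '[[0,0.011,-0.05,0,0,0,0],[0,0.023,-0.1,0,0,0,0],[0,0.034,-0.15,0,0,0,0],[0,0.046,-0.2,0,0,0,0],[0,0.057,-0.25,0,0,0,0],[0,0.069,-0.3,0,0,0,0],[0,0.069,-0.3,0,0,0,0],[0,0.069,-0.3,0,0,0,0],[0,0.069,-0.3,0,0,0,0],[0,0.069,-0.3,0,0,0,0]]'
python3 -m handwheel '[[0,0.069,-0.3,0,0,0,0],[0,0.069,-0.3,0,0,0,0],[0,0.062,-0.27,0,0,0,0],[0,0.05,-0.22,0,0,0,0],[0,0.041,-0.18,0,0,0,0],[0,0.032,-0.14,0,0,0,0],[0,0.023,-0.1,0,0,0,0],[0,0.014,-0.06,0,0,0,0],[0,0.008,-0.036,0,0,0,0],[0,0,0,0,0,0,0]]'
python3 -m handwheel '[[0,0,0,0,0,0,0.1],[0,0,0,0,0,0,0.2],[0,0,0,0,0,0,0.3],[0,0,0,0,0,0,0.4],[0,0,0,0,0,0,0.3],[0,0,0,0,0,0,0.2],[0,0,0,0,0,0,0.1],[0,0,0,0,0,0,0],[0,0,0,0,0,0,0],[0,0,0,0,0,0,0]]'
python3 - <<'E'
from h import *
s=env.get_state();im,d=grab('wrist','w7.png');W=wpts(d,s);im2,d2=grab('top','t7.png');W2=world('top',d2)
p0=np.array([.4325,-.2993])
for n,w,dd in(('w',W,d),('t',W2,d2)):
    near=(dd>0)&(abs(w[...,0]-p0[0])<.075)&(abs(w[...,1]-p0[1])<.075)
    for nm,lo,hi in(('tray',.008,.019),('rim',.107,.120),('bar',.165,.19)):
        p=w[near&(w[...,2]>lo)&(w[...,2]<hi)]
        if len(p)>9:
            r=cv2.minAreaRect((p[:,:2]*1000).astype(np.float32));print(n,nm,len(p),np.round(r[0],1),np.round(r[1],1),round(r[2],1),np.median(p[:,2]))
a=np.hstack([cv2.resize(im[60:300,150:390,::-1],(400,400)),cv2.resize(im2[200:290,300:390,::-1],(400,400),interpolation=cv2.INTER_CUBIC)]);cv2.imwrite('pics/c7.png',a)
E
```

```text
time: 17.55
position: [0.5048, -0.2973, 0.3232]
orientation: [0.601, 0.799, -0.0, 0.0]
force: [1.5, -0.3, -7.5]
gripper_width: 0.313
time: 18.8
position: [0.4237, -0.3019, 0.3229]
orientation: [0.601, 0.8, 0.0, 0.0]
force: [-0.4, 0.3, -8.5]
gripper_width: 0.316
time: 20.05
position: [0.4237, -0.3019, 0.3229]
orientation: [0.655, 0.756, 0.0, -0.0]
force: [0.6, -0.7, -7.1]
gripper_width: 0.313
w tray 470 [ 432.1 -299.4] [114.  114.8] 9.0 0.013856494164652705
w rim 516 [ 433.1 -300. ] [75.1 77.2] 7.2 0.11279058633199021
w bar 582 [ 432. -289.] [21.2 55.4] 20.2 0.1792659066427158
t tray 99 [ 450. -278.] [ 98.4 171.1] 59.5 0.012057079629602674
t rim 72 [ 433.3 -299.5] [75.6 79.2] 7.6 0.1109728159983484
t bar 77 [ 433.3 -289.3] [19.7 55.7] 25.4 0.17703296418085102
```

View pics/c7.png

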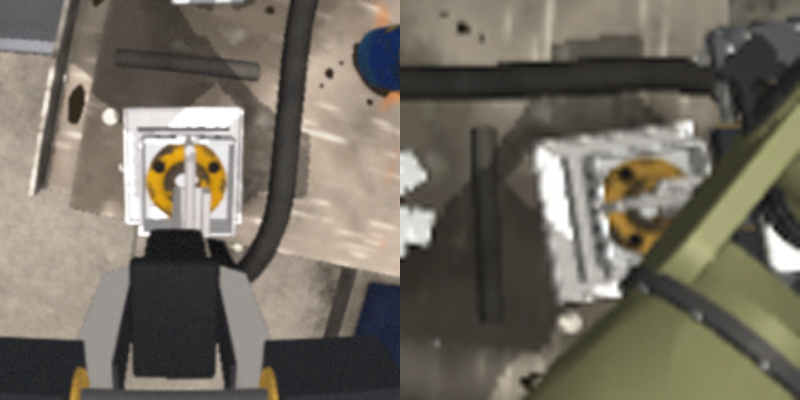

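```bash
python3 -m handwheel '[[0,0,0,0.1,0,0,0],[0,0,0,0.2,0,0,0],[0,0,0,0.2,0,0,0],[0,0,0,0.2,0,0,0],[0,0,0,0.15,0,0,0],[0,0,0,0.1,0,0,0],[0,0,0,0.08,0,0,0],[0,0,0,0.06,0,0,0],[0,0,0,0.06,0,0,0],[0,0,0,0.06,0,0,0]]'
python3 -m handwheel '[[0,0,0,0.06,0,0,0],[0,0,0,0.06,0,0,0],[0,0,0,0.06,0,0,0],[0,0,0,0.06,0,0,0],[0,0,0,0.1,0,0,0],[0,0,0,0.1,0,0,0],[0,0,0,0.1,0,0,0],[0,0,0,0,0,0,0]]'
python3 - <<'E'
from h import *
s=env.get_state();im,d=grab('wrist','w8.png');W=wpts(d,s)
near=(d>0)&(abs(W[...,0]-.4325)<.06)&(abs(W[...,1]+.2993)<.06)
for nm,lo,hi in(('rim',.044,.057),('bar',.108,.122)):
    p=W[near&(W[...,2]>lo)&(W[...,2]<hi)];r=cv2.minAreaRect((p[:,:2]*1000).astype(np.float32));print(nm,len(p),np.round(r[0],1),np.round(r[1],1),round(r[2],1),np.median(p[:,2]))
E
```

```text
time: 21.4
position: [0.4237, -0.302, 0.2624]
orientation: [0.655, 0.756, -0.0, 0.0]
force: [0.7, 0.4, -7.5]
gripper_width: 0.313
time: 22.4
position: [0.4236, -0.3019, 0.235]
orientation: [0.655, 0.756, -0.0, -0.0]
force: [0.2, -0.1, -1.2]
gripper_width: 0.311
rim 600 [ 433.4 -300.2] [75.2 76.4] 7.5 0.05098778556130981
bar 324 [ 427.3 -284.5] [14.6 43.8] 10.6 0.11783036072187189
```

```bash
python3 -m handwheel '[[0,0,-0.1,0,0,0,0],[0,0,-0.2,0,0,0,0],[0,0,-0.25,0,0,0,0],[0,0,-0.25,0,0,0,0],[0,0,-0.1,0,0,0,0],[0,0,0,-0.2,0,0,0],[0,0,0,-0.5,0,0,0],[0,0,0,-0.7,0,0,0],[0,0,0,0,0,0,-0.8],[0,0,0,0,0,0,0]]'
python3 - <<'E'
from h import *
s=env.get_state();im,d=grab('wrist','w9.png');W=wpts(d,s);t=R.from_quat(s['orientation']).as_matrix()
near=(d>0)&(abs(W[...,0]-.4325)<.06)&(abs(W[...,1]+.2993)<.06)
for nm,lo,hi in(('rim',.044,.057),('bar',.108,.122)):
    p=W[near&(W[...,2]>lo)&(W[...,2]<hi)];r=cv2.minAreaRect((p[:,:2]*1000).astype(np.float32));print(nm,len(p),np.round(r[0],1),np.round(r[1],1),round(r[2],1),np.median(p[:,2]))
L=((W-np.array(s['position']))@t)*1000
m=(L[...,2]<-8)&(L[...,2]>-30)&(abs(L[...,1])<13)&(abs(L[...,0])<26)&(d>0)
p=L[m];p=p[abs(p[:,2]-np.median(p[:,2]))<3]
A=np.c_[p[:,:2],np.ones(len(p))];print('cap plane',np.linalg.lstsq(A,p[:,2],rcond=None)[0],p.min(0),p.max(0))
print('yaw y',np.degrees(np.arctan2(t[1,1],t[0,1])));g=np.array([.4436,-.1925,.1895])-s['position'];print('tool delta to slide-out pose',t.T@g)
E
```

```text
time: 23.7
position: [0.3794, -0.3083, 0.306]
orientation: [0.628, 0.778, 0.0, 0.0]
force: [-0.4, 0.5, -2.1]
gripper_width: 0.314
rim 446 [ 433.3 -301.4] [76.9 80.1] 8.5 0.05091707169195442
bar 351 [ 433.1 -301.3] [ 7.4 78.6] 7.1 0.11797083605714223
cap plane [ 5.82882901e-03 -1.03576229e-02 -1.26705164e+01] [-24.43043472 -12.99886441 -15.18712756] [22.24651482 12.99433614 -9.69855422]
yaw y 12.158362256799226
tool delta to slide-out pose [0.0997323  0.08712949 0.1165063 ]
```

```bash
python3 -m handwheel '[[0,0.4,0.36,0,0,0,0],[0,0.6,0.52,0,0,0,0],[0,0.6,0.52,0,0,0,0],[0,0.394,0.342,0,0,0,0],[0,0,0,0,0,0,0],[0,0,0,0.6,0,0,0],[0,0,0,0.6,0,0,0],[0,0,0,0.6,0,0,0],[0,0,0,0.5,0,0,0],[0,0,0,0,0,0,0]]'
python3 - <<'E'
from h import *
s=env.get_state();im,d=grab('wrist','w10.png');W=wpts(d,s);t=R.from_quat(s['orientation']).as_matrix()
for g in([.4436,-.1925,.1895],[.4259,-.1074,.1905]): print(t.T@(np.array(g)-s['position']))
L=((W-np.array(s['position']))@t)*1000
m=(L[...,2]<-8)&(L[...,2]>-30)&(abs(L[...,1])<22)&(abs(L[...,0])<26)&(d>0)&(im.max(-1)<70)
p=L[m];p=p[abs(p[:,2]-np.median(p[:,2]))<2.5];print('cap',p.min(0),p.max(0))
a=im[60:330,150:390];cv2.imwrite('pics/w10b.png',cv2.resize(a[...,::-1],(533,600)))
E
```

```text
time: 25.0
position: [0.4423, -0.1929, 0.1892]
orientation: [0.629, 0.778, -0.0, -0.002]
force: [0.0, 0.0, -0.2]
gripper_width: 0.31
[ 8.98775067e-05  1.31907520e-03 -3.43477131e-04]
[ 0.08701149  0.0018236  -0.00116751]
cap [-23.57964039 -16.71849533 -15.09844514] [ 22.28592976  14.63270674 -10.24863261]
```

```bash
python3 -m handwheel '[[0,0,0.03,-0.02,0,0,0],[0,0,0,0,0,0,0],[0,0,0,0,0,0,0]]'
python3 - <<'E'
from h import *
s=env.get_state();t=R.from_quat(s['orientation']).as_matrix()
for g in([.4436,-.1925,.1895],[.4259,-.1074,.1905]): print(t.T@(np.array(g)-s['position'])*1000,np.degrees(np.arctan2(t[1,1],t[0,1])),t[2])
E
```

```text
time: 25.42
position: [0.4449, -0.1923, 0.1919]
orientation: [0.628, 0.778, 0.0, 0.0]
force: [0.4, 0.2, -2.1]
gripper_width: 0.314
[ 0.05736739 -1.286678    2.42053201] 12.16552210202555 [-4.87897572e-04  5.74747020e-04 -9.99999716e-01]
[86.97580637 -0.65492811  1.37848752] 12.16552210202555 [-4.87897572e-04  5.74747020e-04 -9.99999716e-01]
```

```bash
python3 -m handwheel '[[0,0,-0.02,0,0,0,0],[0,0.2,0,0,0,0,0],[0,0.2,0,0,0,0,0],[0,0.2,0,0,0,0,0],[0,0.2,0,0,0,0,0],[0,0,0,0,0,0,0]]'
python3 -m handwheel '[[0,0.2,0,0,0,0,0],[0,0.2,0,0,0,0,0],[0,0.2,0,0,0,0,0],[0,0.2,0,0,0,0,0],[0,0.12,0,0,0,0,0],[0,0,0,0,0,0,0],[0,0,0,0,0,0,0]]'
python3 - <<'E'
from h import *
s=env.get_state();t=R.from_quat(s['orientation']).as_matrix()
g=[.4259,-.1074,.1798]; print(t.T@(np.array(g)-s['position'])*1000,np.degrees(np.arctan2(t[1,1],t[0,1])))
E
```

```text
time: 26.18
position: [0.4353, -0.1527, 0.1916]
orientation: [0.628, 0.778, 0.0, 0.0]
force: [-0.1, -0.3, -1.4]
gripper_width: 0.312
time: 27.05
position: [0.4257, -0.1085, 0.1915]
orientation: [0.628, 0.778, -0.0, 0.0]
force: [0.4, -0.1, -1.0]
gripper_width: 0.313
[ 1.02187109  0.4294005  11.66589356] 12.161427653665458
```

```bash
python3 -m handwheel '[[0,0,0,0.06,0,0,0],[0,0,0,0.06,0,0,0],[0,0,0,0.06,0,0,0],[0,0,0,0.05,0,0,0],[0,0,0,0,0,0,0]]'
python3 -m handwheel '[[0.4,0,0,0,0,0,0],[0.6,0,0,0,0,0,0],[0.8,0,0,0,0,0,0],[1,0,0,0,0,0,0],[1,0,0,0,0,0,0],[1,0,0,0,0,0,0],[1,0,0,-0.2,0,0,0],[1,0,0,-0.5,0,0,0],[1,0,0,-0.8,0,0,0],[1,0,0,-0.8,0,0,0]]'
python3 -m handwheel '[[1,0,0,-0.4,0,0,0],[1,0,0,0,0,0,0],[1,0,0,0,0,0,0]]'
python3 - <<'E'
from h import *
s=env.get_state();im,d=grab('wrist');W=wpts(d,s)
near=np.hypot(W[...,0]-.426,W[...,1]+.108)<.07
for lo,hi in((.183,.205),(.13,.147)):
    m=(near&(d>0)&(W[...,2]>lo)&(W[...,2]<hi)).astype(np.uint8)
    n,l,st,ce=cv2.connectedComponentsWithStats(m);i=1+np.argmax(st[1:,4]);p=W[l==i]
    r=cv2.minAreaRect((p[:,:2]*1000).astype(np.float32));A=np.c_[p[:,:2],np.ones(len(p))];print(len(p),r,np.median(p[:,2]),'tilt',np.linalg.lstsq(A,p[:,2],rcond=None)[0][:2])
near=(d>0)&(abs(W[...,0]-.4325)<.06)&(abs(W[...,1]+.2993)<.06)
for nm,lo,hi in(('rim',.044,.057),('bar',.108,.122)):
    p=W[near&(W[...,2]>lo)&(W[...,2]<hi)];
    if len(p)>9: r=cv2.minAreaRect((p[:,:2]*1000).astype(np.float32));print(nm,len(p),np.round(r[0],1),np.round(r[1],1),round(r[2],1),np.median(p[:,2]))
hsv=cv2.cvtColor(im,cv2.COLOR_RGB2HSV);y=near&(cv2.inRange(hsv,(15,120,100),(35,255,255))>0);print('flange z',y.sum(),np.median(W[y],0),W[y].min(0),W[y].max(0))
E
```

```text
time: 27.68
position: [0.4257, -0.1084, 0.1799]
orientation: [0.628, 0.778, -0.0, -0.0]
force: [-0.4, -0.0, -1.2]
gripper_width: 0.316
time: 28.92
position: [0.4255, -0.1083, 0.2969]
orientation: [0.628, 0.778, 0.0, 0.0]
force: [-0.3, -0.1, 0.1]
gripper_width: 1.001
time: 29.3
position: [0.4254, -0.1082, 0.3141]
orientation: [0.628, 0.778, -0.0, -0.001]
force: [0.5, 0.1, -1.2]
gripper_width: 0.999
1309 ((426.2026062011719, -109.42567443847656), (29.2183837890625, 46.12882995605469), 11.42823600769043) 0.19228376878712083 tilt [-5.54851336e-03 -9.13802894e-05]
1880 ((425.5906677246094, -104.06190490722656), (62.035247802734375, 81.6854019165039), 10.66366195678711) 0.14035931133771928 tilt [ 0.00128624 -0.00027165]
rim 347 [ 432.4 -299.3] [75.9 76.8] 7.7 0.05034299485344912
bar 79 [ 429.1 -273.7] [ 7.1 22.7] 6.3 0.11702598177602766
flange z 506 [ 0.43919485 -0.30025034  0.02922124] [ 0.39945374 -0.3303947   0.01178406] [ 0.46302991 -0.26341319  0.06118115]
```

```bash
python3 -c "
from workcell import workorder;print(workorder.close_job())"
```

```text
the job is handed in; nothing more can be done
None
```

I lifted the flange basket by its bail with the hook and stood it in the drain tray. I then slid the hook back into the rack and handed the job in at about 29 s of the 72 s allowed. The hand-in gives no verdict.

**Last checks, wrist camera:**
- **Basket:** centre at (432, -299) mm, within about 1 mm of the tray centre measured earlier at (432, -299). Its rim was at 50–51 mm, so it stands on the tray floor. The flange was still inside it.
- **Hook:** seated about 3.5 mm on the mouth side of the seat. The cap top was at 192 mm with almost no tilt.
- **Robot:** open and clear above the rack.

**What did not go as described:**
- **Grip:** the jaws closed on the hook's 30 mm cap rather than the 24 mm grip. Lowering the tool did not change that, so I re-gripped with the cap nearer the middle of the pads. The hook stayed level in the jaws at every check.
- **Arm reading:** before re-entering the slot, the arm reading lagged by about 1 mm. I let it settle and corrected before sliding in.
- **Not checked:** I did not re-measure the other bench items at the end. The final check was numbers only, as the picture-viewing limit was used up.

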